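# Tare the bench scale with the push tool and hang the tool up

### The job

Stand the glass mug upright in the middle of the scale's round platter and let go of it. Then take the orange-handled push tool from its wooden stand, press the scale's recessed green tare button fully down with the tool's tip (not with the fingers) while the mug stands there, let the button spring back, and hang the tool by its steel eye on the hook of the hook stand. Do not press the red power button, do not tip the mug over, and leave the honey jar where it is.

Things in the scene. Friction and masses are not known exactly. Their poses are not given: they have to be found in the camera images.
- scale: White bench scale, 230 x 180 mm, fixed. Origin: centre of its underside, z up; its control panel is at the -x end (towards the robot), grey, top at z = 48 mm, 66 mm deep; the round steel platter (diameter 150 mm, top at z = 55 mm) is centred at x = +36 mm.
- platter_top (a point): Centre of the platter's top surface.
- tare_button: Green spring button (diameter 15.6 mm) at the bottom of a green-ringed round well of diameter 18 mm in the panel; origin: centre of its top face, 12 mm below the panel's top. It goes straight down 6 mm (about 1.4 N to start, 4 N at the bottom) and springs back.
- power_button: Red spring button of the same size in a red-ringed well, 60 mm from the green one (at the scale's -y side, the green one at +y). Origin: centre of its top face. Not to be pressed.
- tool_stand: Wooden block, 86 x 86 mm, 50 mm high, fixed, with a 14 mm hole in the middle in which the push tool stands. Origin: centre of its underside.
- push_tool: Push tool, 175 mm long, 0.12 kg, upright in the stand on its collar. Origin: its tip, z up along the tool. From the tip: black rod of diameter 8 mm to z = 35, steel collar of diameter 28 to z = 41, barrel of diameter 18 to z = 73, oval steel eye z = 69 to 131 (56 mm wide outside), orange square grip 20 x 20 mm, z = 129 to 175, faces square to x and y.
- tool_tip (a point): The tip of the push tool.
- tool_eye_top (a point): Highest point of the opening of the tool's eye (underside of the wire), which rests on the hook when hung. The eye is of 8 mm wire; its opening is 40 mm wide and 46 mm high (z = 77 to 123 mm on the tool) and lies in the tool's xz plane: one looks through it along the tool's y axis.
- tool_grip (a point): Centre of the orange grip, 19 mm below the tool's top.
- hook_stand: Fixed stand: dark disc base of diameter 110 mm, 8 mm brass upright rod, and at its top a level 8 mm prong, centreline at z = 200 mm, that points along the stand's -x axis (towards the robot). It ends in an upturned tip at x = -87 mm, whose top is at z = 220 mm. Origin: centre of the underside of the base.
- hook_seat (a point): Middle of the prong on its upper side: x = -42, z = 204 mm in the hook stand's frame.
- glass_mug: Clear glass mug, 77 mm diameter, 100 mm high, with a D-handle, 0.25 kg. Origin at the underside, 20 mm from the mug's axis; the axis is at y = +20 mm, the handle (12 mm thick in x, treat as solid) reaches from y = -18 to -58 mm, z = 23 to 90 mm.
- mug_base (a point): Centre of the mug's underside, on its axis.
- mug_handle (a point): Point in the upper outer part of the handle, z = 80 mm; the handle is 12 mm thick along the mug's x there.
- honey_jar: Honey jar with yellow lid, diameter 77 mm, 120 mm high, bystander. Origin: centre of underside.
Things that resemble listed ones, but are neither listed nor needed, are in the scene too. Of the things that look like the glass_mug, take the one that is farthest from the robot's base at the start. What is shaped like the push_tool but turquoise is not meant.

How it is judged:
On the way, in this order (a step that is already met when the one before it is completed fails the run):
1. the mug stands upright on the platter, its axis within 35 mm of the middle, released (horizontal distance between mug_base and platter_top below 0.035 m and z of mug_base in the frame of platter_top between -0.006 and 0.006 m and angle between glass_mug's own z axis and vertical below 0.1 rad and contact force between glass_mug and the fingers below 0.05 N), for 0.3 s.
2. the push tool is out of its stand (z of tool_tip in the frame of tool_stand above 0.055 m), for 0.1 s.
3. the green button is at least 4.5 mm down under the push tool, with the mug on the platter (horizontal distance between mug_base and platter_top below 0.035 m and z of mug_base in the frame of platter_top between -0.006 and 0.006 m and angle between glass_mug's own z axis and vertical below 0.1 rad and z of tare_button in the frame of scale below 0.0315 m and contact force between push_tool and tare_button above 0.5 N), for 0.1 s.
At the end, for the whole second after the job is handed in: The mug stands upright (within 0.1 rad) and still on the platter, its axis within 35 mm of the platter's middle; the push tool hangs at rest by its eye on the hook's prong, between the upright and the upturned tip, within 0.4 rad of vertical; the green button is up again (within 1.5 mm) (horizontal distance between mug_base and platter_top below 0.035 m and z of mug_base in the frame of platter_top between -0.006 and 0.006 m and angle between glass_mug's own z axis and vertical below 0.1 rad and x of tool_eye_top in the frame of hook_stand between -0.085 and -0.002 m and y of tool_eye_top in the frame of hook_stand between -0.015 and 0.015 m and z of tool_eye_top in the frame of hook_stand between 0.198 and 0.214 m and contact force between push_tool and hook_stand above 0.2 N and angle between push_tool's own z axis and vertical below 0.4 rad and linear speed of push_tool below 0.05 m/s and z of tare_button in the frame of scale above 0.0345 m and linear speed of glass_mug below 0.02 m/s); the robot touches nothing.
It fails at once if the red power button is pressed (more than 2.5 mm) (z of power_button in the frame of scale below 0.0335 m).
It fails at once if the fingers press the green button (contact force between the fingers and tare_button above 0.5 N).
It fails at once if the mug is tipped by more than 0.7 rad (angle between glass_mug's own z axis and vertical above 0.7 rad).
It fails at once if the honey jar is moved by more than 30 mm (distance of honey_jar from where it was at the start of the episode above 0.03 m).
It also fails if it takes over 72 s, if anything falls off the work surface, if the arm or the gripper's body presses on something with over 40 N, if the wrist force passes 120 N, or if a joint passes its speed limit or range.

### The arm

A 6-joint arm with a two-finger parallel gripper is mounted at the origin on a cart in front of the work surface, level with it; the furniture and walls round the work are solid. World frame = base frame: x ahead of the robot, y to its left, z up, the work surface at z = 0. Lengths are in m, angles in rad, forces in N, time in s.
With the tool pointing down it reaches from about 0.275 to 0.825 m from the base axis. Payload 4.9 kg.
Tool frame: the origin (TCP) lies midway between the tips of the shut fingers; the grasp point (between the pads) lies 19 mm behind it (bot.grip_depth is the distance from the TCP to the grasp point, in m); y points along the fingers, x is the direction in which the jaws open and shut, and the axes are right-handed (so a half turn about y gives the same grasp; the last joint's range is limited). The gripper opens to 85 mm and grips with 20 to 120 N. Pads are 22 mm wide; open, the fingers measure 114 mm over their backs; the gripper's body (76 mm by 85 mm) begins 54 mm behind the grasp point. The pads swing forward as they close: fully open they stand 13 mm farther back than shut.
Start: joints at [-1.363, 0.326, -0.193, 1.052, 0, 1.437], TCP at [0.184, -0.518, 0.231] pointing down, gripper open.
Joint ranges: [-2.65, 2.65], [-0.97, 1.79], [-1.3, 1.35], [-1.93, 2.1], [-1.47, 1.37], [-3.14, 3.14]. Speed limits (rad/s): [2.57, 2.57, 3.14, 3.14, 3.14, 3.14].

### API

Orientations are given as a unit quaternion [w, x, y, z].
In Python, from cell import bot gives the robot as it stands. Calls block until the motion is done:
- bot.move_pose(position, orientation): joint-space move of the TCP to a pose.
- bot.move_linear(position, speed=0.15, rotation=None, until_force=None): straight line of the TCP; rotation=None keeps the orientation; speed is the mean speed in m/s. With until_force (N) it stops when the force on the tool has changed by that much, and returns True; else False.
- bot.goto_joints(angles): joint-space move.
- bot.set_gripper(opening, grasp_force=None): opening from 0.0 (shut) to 1.0 (fully open); grasp_force is the grip in N (None keeps the last); returns when the fingers have stopped.
- bot.wait(seconds).
- bot.solve_ik(position, orientation): joint angles nearest the present ones, or None.
- bot.camera(name): name is "scene" or "top" or "wrist"; returns the picture (480x640x3 uint8, red, green, blue); there is no depth.
- bot.calibration(name): a dict with "mtx" (3x3 intrinsics, pixels), "extrinsics" (4x4, takes a point from world to camera coordinates); the wrist camera has in their place "hand_eye" (4x4, takes a point from camera to tool coordinates, whose origin is the TCP and whose axes are the tool frame's). Camera axes: x right, y down, z forward; pixel columns grow to the right and rows downward; lengths in m; the calibration is good to about 2 mm. A picture is of the moment at which its call begins: read the wrist's pose just before it. calibration takes no time and is no camera call.
A pose or a line that the arm cannot do raises bot.PlanningError and nothing moves.
- bot.close_job(): hands the job in, once; it reports no verdict.
Trained networks look in the newest picture that a camera, given by its name, has taken for a name from the list of things; names that differ only in an ending like _2 or _b are one class to them, and where a whole thing is asked for, a point or a joint stands for the part that bears it (a point fixed in the world has none). Each returns a list of dicts, best first, with "confidence" (0 to 1); they miss things now and then, are a little off and sometimes report something else, mostly with a low value. They report only what shows in the picture. A call takes as long as a camera call. They do not tell look-alikes from the thing itself.
- bot.search_frame(camera, thing): "bbox" ([left, top, width, height] in pixels, round what is visible of it).
Readings, each from a call of its own:
- bot.read_clock(): time.
- bot.read_joint_positions(): joint angles.
- bot.read_joint_vel(): joint speeds.
- bot.read_joint_efforts(): joint torques, N m.
- bot.read_position(): TCP position.
- bot.read_tool_rot(): TCP orientation.
- bot.read_ft_force(): force on the tool from outside, world axes, zero at the start.
- bot.read_moment(): the same for the moment, N m.
- bot.read_gripper_width(): opening from 0.0 (shut) to 1.0 (fully open).
Only numpy, scipy, OpenCV 4.12 (cv2) and the standard library are available. Lean on these libraries where they do the work, as an engineer would, in place of code of your own. Each camera call takes 0.05 s, during which the arm holds its last target. There are 200 camera calls.

## Working session

There is one attempt and no reset: what is moved stays moved. The work goes in short steps, each a Python script; the robot and the scene stay as the last script left them, time stands still between calls to the robot, and variables do not carry over. Pictures are saved under pics/ and viewed, about 8 in all and at most 12, crops included, and the job is handed in when it is done.

```bash
mkdir -p pics; ls; python3 - <<'E'
from cell import bot
import cv2,numpy as np
for n in ("scene","top"):
    im=bot.camera(n); cv2.imwrite(f"pics/{n}0.png",im[:,:,::-1])
    c=bot.calibration(n); print(n,np.round(c["mtx"],1).tolist(),np.round(c["extrinsics"],4).tolist())
    for t in ["scale","tare_button","power_button","tool_stand","push_tool","tool_grip","hook_stand","glass_mug","mug_handle","honey_jar"]:
        print(t,[(np.round(d["bbox"]).astype(int).tolist(),round(d["confidence"],2)) for d in bot.search_frame(n,t)][:4])
c=bot.calibration("wrist");print(np.round(c["mtx"],1).tolist(),np.round(c["hand_eye"],4).tolist(),bot.read_tool_rot(),bot.read_clock())
E
```

```text
pics
scene [[443.0, 0.0, 321.5], [0.0, 443.0, 245.2], [0.0, 0.0, 1.0]] [[-0.7341, -0.6789, -0.0142, 0.3898], [-0.4463, 0.4982, -0.7434, 0.3464], [0.5117, -0.5394, -0.6687, 0.8573], [0.0, 0.0, 0.0, 1.0]]
scale [([248, 233, 113, 87], 0.59)]
tare_button [([248, 324, 15, 53], 0.25)]
power_button []
tool_stand [([231, 347, 58, 61], 0.58)]
push_tool [([244, 322, 22, 55], 0.65)]
tool_grip [([250, 325, 15, 54], 0.77), ([198, 306, 26, 54], 0.55)]
hook_stand [([336, 172, 50, 68], 0.9)]
glass_mug [([386, 251, 37, 46], 0.81), ([174, 278, 43, 57], 0.65)]
mug_handle [([389, 250, 39, 48], 0.81), ([394, 204, 28, 48], 0.57), ([244, 324, 23, 57], 0.33)]
honey_jar [([177, 277, 41, 58], 0.64)]
top [[436.7, 0.0, 319.0], [0.0, 436.7, 245.3], [0.0, 0.0, 1.0]] [[-0.0013, -1.0, 0.0072, -0.0219], [-0.9823, -0.0001, -0.1874, 0.5438], [0.1874, -0.0073, -0.9823, 0.9997], [0.0, 0.0, 0.0, 1.0]]
scale [([272, 183, 74, 94], 0.9), ([388, 191, 48, 48], 0.63)]
tare_button []
power_button [([388, 194, 46, 42], 0.23)]
tool_stand [([172, 272, 41, 34], 0.64), ([272, 182, 75, 97], 0.48)]
push_tool [([171, 273, 44, 34], 0.66), ([168, 272, 31, 25], 0.64), ([159, 226, 30, 24], 0.63)]
tool_grip [([158, 226, 32, 24], 0.88), ([166, 273, 31, 25], 0.86), ([271, 182, 74, 96], 0.4)]
hook_stand [([385, 193, 50, 41], 0.77), ([414, 249, 38, 44], 0.46)]
glass_mug [([412, 251, 45, 48], 0.97), ([354, 304, 44, 39], 0.61)]
mug_handle [([358, 301, 43, 42], 0.64), ([412, 249, 43, 46], 0.56)]
honey_jar [([175, 169, 45, 47], 0.93)]
[[390.1, 0.0, 320.8], [0.0, 390.1, 237.6], [0.0, 0.0, 1.0]] [[1.0, 0.0002, -0.0024, -0.0005], [0.0024, -0.2663, 0.9639, -0.1423], [-0.0005, -0.9639, -0.2663, 0.0676], [0.0, 0.0, 0.0, 1.0]] [ 0.57775895 -0.57773724  0.40770746 -0.40766273] 1.1
```

View images.

```bash
python3 - <<'E'
import cv2
a=cv2.imread("pics/top0.png")[150:370,130:480]; cv2.imwrite("pics/topc.png",cv2.resize(a,None,fx=2.28,fy=2.28,interpolation=cv2.INTER_CUBIC))
a=cv2.imread("pics/scene0.png")[150:430,140:460]; cv2.imwrite("pics/scenec.png",cv2.resize(a,None,fx=2.1,fy=2.1,interpolation=cv2.INTER_CUBIC))
E
```

```text
(no output)
```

View pics/topc.png

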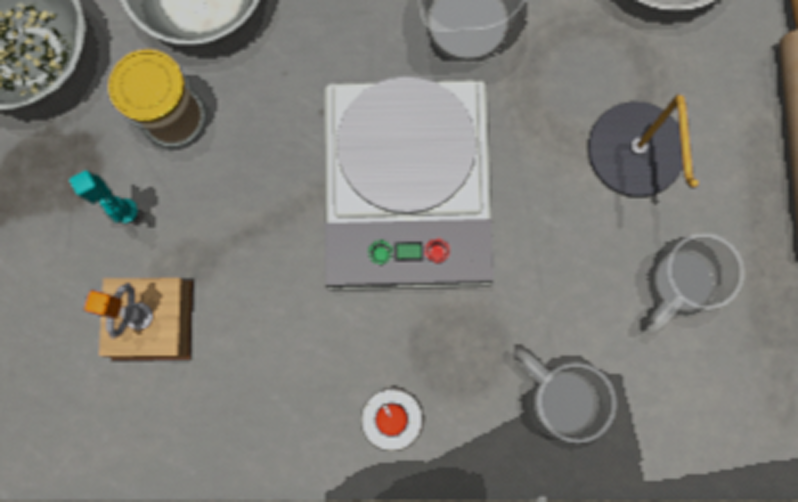

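View pics/scenec.png

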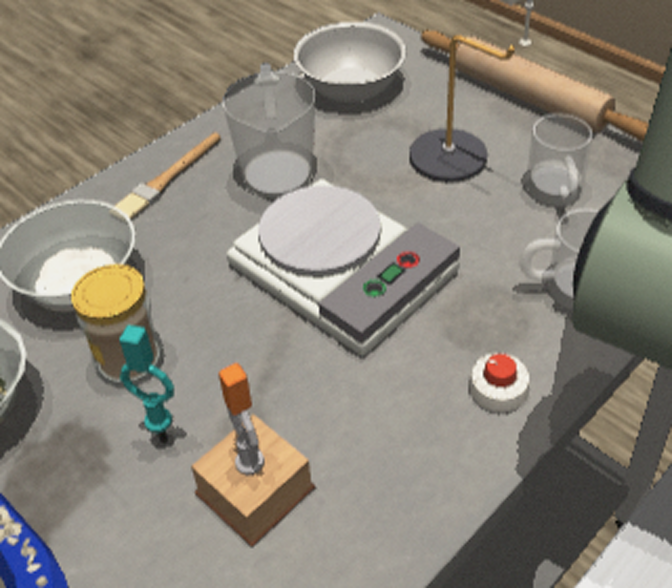

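```bash
cat > h.py <<'E'
from cell import bot
import cv2,numpy as np
from scipy.spatial.transform import Rotation as R
def cam(n):
    c=bot.calibration(n); K=np.array(c["mtx"])
    if n=="wrist":
        T=np.eye(4); q=bot.read_tool_rot(); T[:3,:3]=R.from_quat(q,scalar_first=True).as_matrix(); T[:3,3]=bot.read_position()
        E=np.linalg.inv(T@np.array(c["hand_eye"]))
    else: E=np.array(c["extrinsics"])
    return K,E
def ray(KE,uv):
    K,E=KE; d=E[:3,:3].T@np.linalg.solve(K,[uv[0],uv[1],1.]); return -E[:3,:3].T@E[:3,3],d
def at_z(KE,uv,z):
    o,d=ray(KE,uv); return np.round(o+d*(z-o[2])/d[2],4)
def proj(KE,p):
    K,E=KE; q=K@(E[:3,:3]@np.asarray(p)+E[:3,3]); return q[:2]/q[2]
def down(a):
    "tool pointing down, jaws opening along world heading a"
    x=np.array([np.cos(a),np.sin(a),0]); y=np.array([0,0,-1.]); return R.from_matrix(np.c_[x,y,np.cross(x,y)]).as_quat(scalar_first=True)
def bestdown(a,pos):
    "of the two equal grasps take the one with less last-joint travel"
    c=[]
    for k in (0,np.pi):
        j=bot.solve_ik(pos,down(a+k))
        if j is not None: c.append((np.abs(np.array(j)-bot.read_joint_positions()).max(),a+k))
    return min(c)[1]
def snap(n,f,crop=None,s=1):
    KE=cam(n); im=bot.camera(n)[:,:,::-1]
    np.savez(f"pics/{f}.npz",K=KE[0],E=KE[1]); cv2.imwrite(f"pics/{f}_raw.png",im)
    if crop: im=im[crop[1]:crop[3],crop[0]:crop[2]]
    cv2.imwrite(f"pics/{f}.png",cv2.resize(im,None,fx=s,fy=s,interpolation=cv2.INTER_CUBIC)); return KE
E
python3 - <<'E'
from h import *
T=cam("top"); S=cam("scene")
f=lambda u,v,z:at_z(T,(u/2.28+130,v/2.28+150),z)
g=lambda u,v,z:at_z(S,(u/2.1+140,v/2.1+150),z)
for n,u,v,z in [("platter",407,145,.055),("green",380,252,.036),("red",437,251,.036),("sc corner",325,284,.048),("sc corner",492,283,.048),("stand",140,319,.05),("grip top",100,303,.19),("hookbase",637,149,.008),("prong up",680,98,.2),("prong tip",692,183,.21),("mugbase",690,277,.005),("mugrim",703,270,.1),("handle",655,320,.08)]:
    print(n,f(u,v,z))
for n,u,v,z in [("platter",320,228,.055),("green",374,288,.036),("red",407,259,.036),("hookbase",449,152,.008),("prong up",455,40,.2),("prong tip",510,50,.21),("mugrim",562,137,.1),("stand top",253,467,.05)]: print("S",n,g(u,v,z))
E
```

```text
platter [0.6216 0.0031 0.055 ]
green [0.5091 0.0318 0.036 ]
red [ 0.5102 -0.0289  0.036 ]
sc corner [0.4734 0.0885 0.048 ]
sc corner [ 0.4744 -0.0862  0.048 ]
stand [0.4368 0.2789 0.05  ]
grip top [0.439  0.2757 0.19  ]
hookbase [ 0.6297 -0.2529  0.008 ]
prong up [ 0.628  -0.2522  0.2   ]
prong tip [ 0.545  -0.2565  0.21  ]
mugbase [ 0.4862 -0.3058  0.005 ]
mugrim [ 0.481  -0.2935  0.1   ]
handle [ 0.4329 -0.248   0.08  ]
S platter [0.6206 0.0113 0.055 ]
S green [0.5165 0.027  0.036 ]
S red [ 0.5192 -0.034   0.036 ]
S hookbase [ 0.6331 -0.2518  0.008 ]
S prong up [ 0.6243 -0.2426  0.2   ]
S prong tip [ 0.5499 -0.257   0.21  ]
S mugrim [ 0.4751 -0.2813  0.1   ]
S stand top [0.435  0.2838 0.05  ]
```

```bash
python3 - <<'E'
from h import *
p=[0.44,-0.255,0.27]
a=bestdown(np.pi/4,p); print(a)
bot.move_pose(p,down(a)); bot.set_gripper(0.6)
snap("wrist","w1")
for t in("glass_mug","mug_handle"): print(t,bot.search_frame("wrist",t))
print(bot.read_position(),bot.read_clock())
E
```

```text
0.7853981633974483
glass_mug [{'bbox': [272.0, 0.0, 146.8, 108.4], 'confidence': 0.88}, {'bbox': [279.3, 183.4, 88.5, 137.9], 'confidence': 0.8}]
mug_handle [{'bbox': [279.1, 184.3, 92.3, 139.7], 'confidence': 0.83}, {'bbox': [271.4, 4.2, 145.6, 103.9], 'confidence': 0.67}, {'bbox': [550.2, 70.5, 11.5, 18.9], 'confidence': 0.55}]
[ 0.43994592 -0.25507354  0.2699824 ] 3.0667
```

View pics/w1.png

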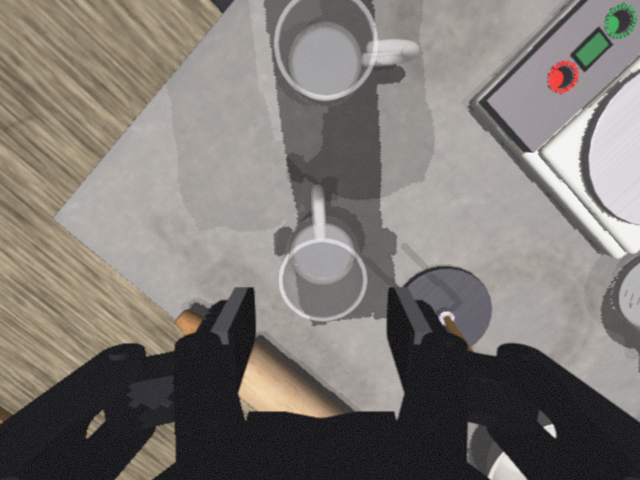

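```bash
python3 - <<'E'
from h import *
d=np.load("pics/w1.npz"); KE=(d["K"],d["E"])
r=at_z(KE,(323,280),.1); b=at_z(KE,(324,251),.005)
print("rim",r,"base",b)
for uv,z in (((318,187),.07),((318,187),.08),((320,222),.088)): print(at_z(KE,uv,z))
print("green",at_z(KE,(621,21),.036),"red",at_z(KE,(564,77),.036),"hookbase",at_z(KE,(447,308),.008))
E
```

```text
rim [ 0.4808 -0.2927  0.1   ] base [ 0.4845 -0.294   0.005 ]
[ 0.4244 -0.2423  0.07  ]
[ 0.4235 -0.2413  0.08  ]
[ 0.445  -0.2604  0.088 ]
green [0.5122 0.0425 0.036 ] red [ 0.5144 -0.0193  0.036 ] hookbase [ 0.6301 -0.2429  0.008 ]
```

```bash
python3 - <<'E'
from h import *
ax=np.array([.482,-.293]); th=np.deg2rad(138); u=np.array([np.cos(th),np.sin(th)]); p=ax+.064*u
a=th-np.pi/2; q=down(a)
bot.move_pose([*p,.15],q)
print(bot.move_linear([*p,.053],speed=.1,until_force=8), bot.read_position())
bot.set_gripper(0,grasp_force=70); print("w",bot.read_gripper_width(), bot.read_ft_force())
bot.move_linear([*p,.07],speed=.05); bot.move_linear([*p,.145],speed=.12)
print("w",bot.read_gripper_width(), bot.read_ft_force(),bot.read_clock())
snap("scene","s1",(200,140,460,380),2.5)
E
```

```text
False [ 0.43493135 -0.25057987  0.0536125 ]
w 0.11646526868497933 [0.03647506 0.095932   4.06648994]
w 0.11551083575459312 [-0.04478048  0.35561812 -2.49615924] 6.4417
```

View pics/s1.png

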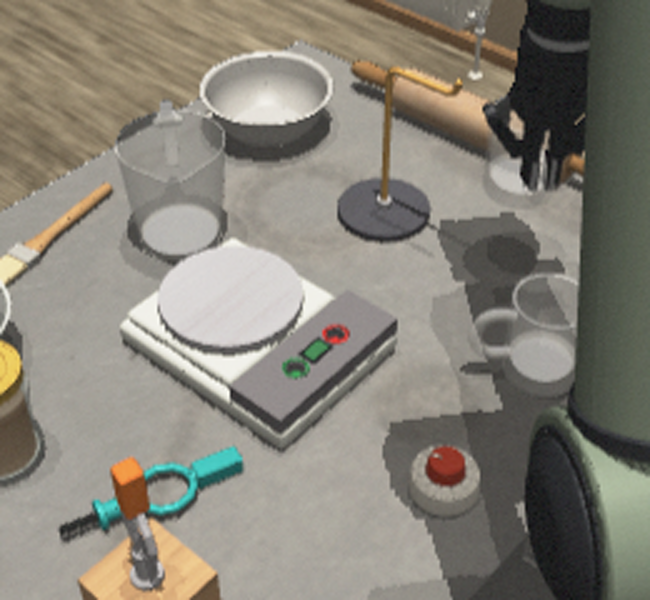

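```bash
python3 - <<'E'
from h import *
bot.move_linear([.43,-.15,.15],speed=.2,rotation=down(np.deg2rad(20)))
c=np.array([.624,.004]); p=c+[0,.064]
bot.move_linear([*p,.15],speed=.2,rotation=down(0))
print(bot.move_linear([*p,.118],speed=.1),bot.read_ft_force())
print(bot.move_linear([*p,.100],speed=.03,until_force=3),bot.read_position(),bot.read_clock())
snap("scene","s2",(200,140,460,380),2.5)
E
```

```text
False [ 0.11671612 -0.45759216 -2.90636016]
True [0.62471477 0.06820863 0.10850143] 9.6833
```

View pics/s2.png

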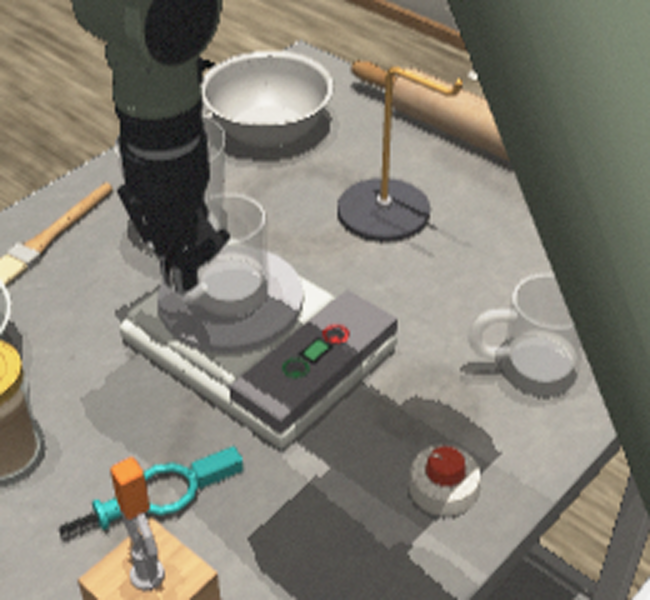

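```bash
python3 - <<'E'
from h import *
bot.set_gripper(.5); p=bot.read_position()
bot.move_linear([p[0],p[1],.2],speed=.12); print(bot.read_ft_force())
def green(im,which):
    hsv=cv2.cvtColor(im,cv2.COLOR_BGR2HSV)
    m=cv2.inRange(hsv,(50,110,40),(75,255,255)) if which=="g" else (cv2.inRange(hsv,(0,150,60),(8,255,255))|cv2.inRange(hsv,(172,150,60),(180,255,255)))
    n,l,st,ce=cv2.connectedComponentsWithStats(cv2.morphologyEx(m,cv2.MORPH_CLOSE,np.ones((5,5))))
    return sorted([(st[i,4],ce[i].round(1).tolist(),st[i,:4].tolist()) for i in range(1,n) if st[i,4]>60],reverse=True)[:4]
for i,a in enumerate((np.pi/2,-np.pi/2)):
    try: bot.move_pose([.51,.01,.22],down(a))
    except bot.PlanningError as e: print(e); continue
    bot.wait(.2)
    KE=snap("wrist",f"b{i}"); im=cv2.imread(f"pics/b{i}_raw.png")
    for w in "gr":
        for s,c,bb in green(im,w): print(a,w,s,c,bb,at_z(KE,c,.048))
print(bot.read_clock())
a=cv2.imread("pics/b0.png"); b=cv2.imread("pics/b1.png")
if b is not None: a=np.hstack([cv2.resize(a,(400,300)),cv2.resize(b,(400,300))])
cv2.imwrite("pics/bb.png",a)
E
```

```text
[ 0.31738925 -0.26422574 -0.07511631]
1.5707963267948966 g 465 [347.9, 208.6] [332, 197, 32, 28] [0.5047 0.0335 0.048 ]
1.5707963267948966 g 89 [310.3, 218.9] [300, 214, 22, 8] [0.5133 0.0027 0.048 ]
1.5707963267948966 r 571 [275.6, 212.4] [260, 199, 31, 31] [ 0.5078 -0.0258  0.048 ]
1.5707963267948966 r 149 [333.8, 2.4] [320, 0, 29, 7] [0.3545 0.0207 0.048 ]
-1.5707963267948966 g 366 [293.7, 212.6] [280, 203, 29, 22] [0.5116 0.0336 0.048 ]
-1.5707963267948966 r 1017 [310.6, 387.1] [294, 369, 34, 38] [0.3451 0.0209 0.048 ]
-1.5707963267948966 r 537 [365.6, 213.6] [352, 201, 31, 30] [ 0.5107 -0.0255  0.048 ]
15.7167
```

View pics/bb.png

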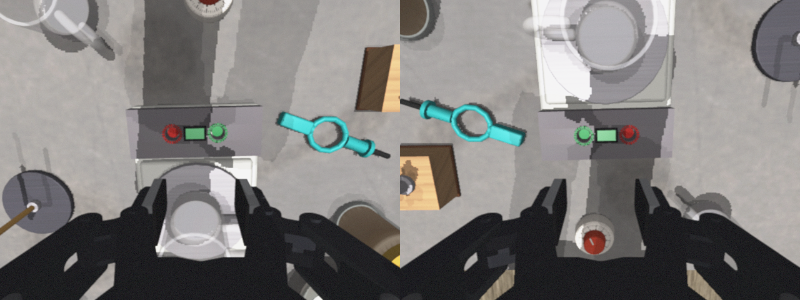

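```bash
python3 - <<'E'
from h import *
bot.move_pose([.437,.277,.29],down(-np.pi/2)); bot.set_gripper(.6); bot.wait(.2)
KE=snap("wrist","t1",(170,90,490,330),2.4); im=cv2.imread("pics/t1_raw.png")
m=cv2.inRange(cv2.cvtColor(im,cv2.COLOR_BGR2HSV),(5,160,80),(18,255,255))
n,l,st,ce=cv2.connectedComponentsWithStats(m); i=1+np.argmax(st[1:,4]); print(st[i],ce[i]); 
print(at_z(KE,ce[i],.185), cv2.minAreaRect(np.argwhere(l==i)[:,::-1].astype(np.float32)),bot.read_clock())
E
```

```text
[ 299  206   33   43 1079] [315.43929564 227.21594069]
[0.4429 0.2816 0.185 ] ((315.9117736816406, 226.85296630859375), (28.861738204956055, 39.53330612182617), 14.03624439239502) 20.9333
```

View pics/t1.png

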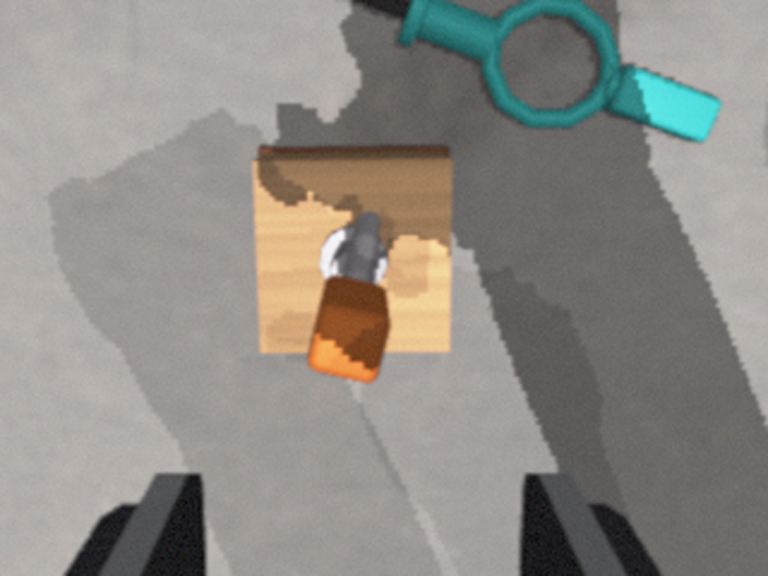

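```bash
python3 - <<'E'
from h import *
d=np.load("pics/t1.npz"); KE=(d["K"],d["E"])
c=lambda u,v:(170+u/2.4,90+v/2.4)
g=at_z(KE,c(350,338),.19); s=at_z(KE,c(354.5,256),.05); print("grip",g,"stand",s)
p=np.array([(g[0]+s[0])/2-.003,(g[1]+s[1])/2]); print(p)
for k in (-.2,-.2+np.pi,-.2-np.pi):
  for pos,da in (([*p,.153],0),([.5085,.0338,.21],np.pi/2),([.56,-.253,.245],np.pi/2),([.56,-.253,.245],-np.pi/2)):
    j=bot.solve_ik(pos,down(k+da)); print(round(k,2),da,None if j is None else np.round(j,2))
E
```

```text
grip [0.4417 0.2813 0.19  ] stand [0.4404 0.2815 0.05  ]
[0.43805 0.2814 ]
-0.2 0 [ 0.43  0.34 -0.39  0.84  0.    2.2 ]
-0.2 1.5707963267948966 [-0.08  0.27 -0.33  0.97  0.    0.12]
-0.2 1.5707963267948966 [-0.54  0.44  0.01  1.14  0.   -0.34]
-0.2 -1.5707963267948966 [-0.54  0.44  0.01  1.14  0.    2.8 ]
2.94 0 [ 0.43  0.34 -0.39  0.84  0.   -0.94]
2.94 1.5707963267948966 [-0.08  0.27 -0.33  0.97  0.   -3.02]
2.94 1.5707963267948966 [-0.54  0.44  0.01  1.14  0.    2.8 ]
2.94 -1.5707963267948966 [-0.54  0.44  0.01  1.14  0.   -0.34]
-3.34 0 [ 0.43  0.34 -0.39  0.84  0.   -0.94]
-3.34 1.5707963267948966 [-0.08  0.27 -0.33  0.97  0.   -3.02]
-3.34 1.5707963267948966 [-0.54  0.44  0.01  1.14  0.    2.8 ]
-3.34 -1.5707963267948966 [-0.54  0.44  0.01  1.14  0.   -0.34]
```

```bash
python3 - <<'E'
from h import *
p=[.438,.2814]; a=-.2
bot.move_pose([*p,.25],down(a))
print(bot.move_linear([*p,.153],speed=.12,until_force=8))
bot.set_gripper(0,grasp_force=80); print("w",bot.read_gripper_width(),bot.read_ft_force())
bot.move_linear([*p,.17],speed=.05); bot.move_linear([*p,.25],speed=.15); print(bot.read_ft_force(),bot.read_gripper_width())
bot.move_pose([.5085,.0338,.25],down(np.pi/2))
bot.move_linear([.5085,.0338,.207],speed=.1); bot.wait(.2); print(bot.read_position(),bot.read_clock())
snap("wrist","p0"); snap("scene","p1"); snap("top","p2")
S=cam("scene");T=cam("top");W=cam("wrist")
tip=[.5085,.0338,.070]; well=[.5085,.0338,.048]
for n,k in zip("WST",(W,S,T)): print(n,proj(k,tip),proj(k,well))
i0=cv2.imread("pics/p0_raw.png"); i1=cv2.imread("pics/p1_raw.png"); i2=cv2.imread("pics/p2_raw.png")
def cr(im,c,w=50,s=8): 
    x,y=int(c[0]),int(c[1]); return cv2.resize(im[y-w//1:y+w,x-w:x+w],(400,400),interpolation=cv2.INTER_CUBIC)
cs=[proj(k,[.5085,.0338,.06]) for k in (W,S)]; print(cs)
cv2.imwrite("pics/pp.png",np.hstack([cr(i0,cs[0],50),cr(i1,cs[1],50)]))
E
```

```text
False
w 0.21999240652773464 [-0.31824162 -0.61010989  4.43035178]
[ 0.01366182 -0.71924063 -0.99031893] 0.22734662565192695
[0.5090697  0.03374924 0.20776752] 30.2667
W [319.23304968 224.40138655] [319.2776688  217.89991804]
S [318.31268329 280.65113955] [318.48543868 286.95174204]
T [295.18902783 258.55925415] [295.61388063 260.00400118]
[array([319.25412049, 221.33115039]), array([318.39180337, 283.53674672])]
```

View pics/pp.png

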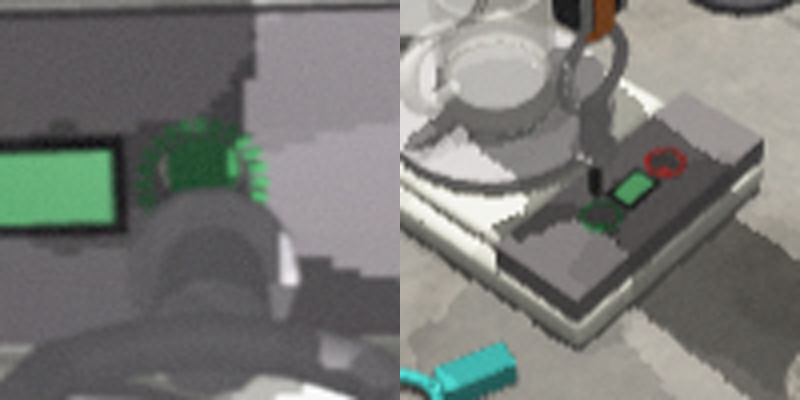

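```bash
python3 - <<'E'
from h import *
x,y=.509,.0321
bot.move_linear([x,y,.207],speed=.05)
f0=bot.read_ft_force()
r=bot.move_linear([x,y,.1775],speed=.05,until_force=2.5); print(r,bot.read_position(),bot.read_ft_force()-f0)
if not r:
    r=bot.move_linear([x,y,.160],speed=.015,until_force=7); bot.wait(.3); print(r,bot.read_position(),bot.read_ft_force()-f0)
    snap("scene","q1")
    bot.move_linear([x,y,.21],speed=.06); bot.move_linear([x,y,.26],speed=.15)
print(bot.read_clock(),bot.read_gripper_width())
snap("scene","q2")
E
```

```text
False [0.50905997 0.03209983 0.17750095] [0.24482181 0.12386398 0.72278545]
True [0.50940211 0.03209435 0.16858354] [-0.95055818  0.13002744  6.81671624]
33.8 0.22519467096508333
```

```bash
python3 - <<'E'
from h import *
a=np.pi/2+.05
bot.move_linear([.495,-.257,.2466],speed=.2,rotation=down(a)); bot.wait(.3); print(bot.read_position(),bot.read_clock())
S=cam("scene"); T=cam("top"); snap("scene","k1"); snap("top","k2")
print(proj(S,[.495,-.257,.231]),proj(S,[.545,-.2565,.22]))
i1=cv2.imread("pics/k1_raw.png"); i2=cv2.imread("pics/k2_raw.png")
def cr(im,c,w=50): 
    x,y=int(c[0]),int(c[1]); print(x-w,y-w); return cv2.resize(im[y-w:y+w,x-w:x+w],(400,400),interpolation=cv2.INTER_CUBIC)
cv2.imwrite("pics/kk.png",np.hstack([cr(i1,proj(S,[.53,-.257,.2])),cr(i2,proj(T,[.55,-.257,.2]))]))
E
```

```text
[ 0.49511571 -0.25654466  0.24672866] 35.75
[401.40901293 174.66175652] [384.59622013 171.24803557]
338 129
382 178
```

View pics/kk.png

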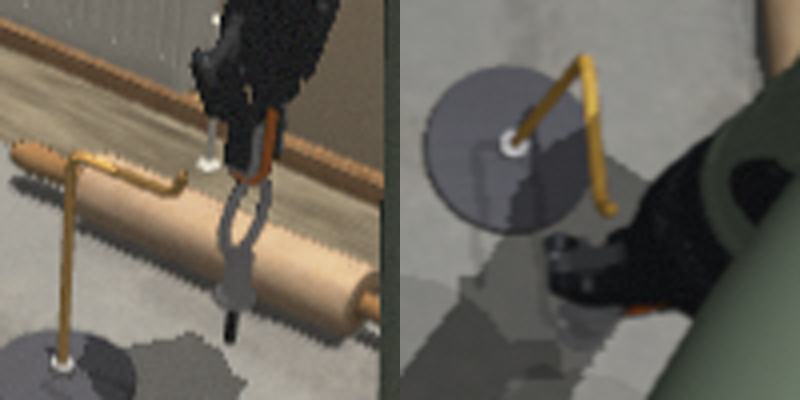

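```bash
python3 - <<'E'
from h import *
T=cam("top"); S=cam("scene")
A=at_z(T,(382+183/4,178+64/4),.2); B=at_z(T,(382+204/4,178+203/4),.2)
A2=at_z(S,(338+75/4,129+157/4),.2); B2=at_z(S,(338+175/4,129+190/4),.2); print(A,B,A2,B2)
A=(A+A2)/2;B=(B+B2)/2
yaw=np.arctan2(A[1]-B[1],A[0]-B[0]); u=np.array([np.cos(yaw),np.sin(yaw)]); print(yaw)
seat=B[:2]+.043*u; st=seat-.092*u; a=np.pi/2+yaw; print(seat,st)
bot.move_linear([*st,.2466],speed=.1,rotation=down(a))
r=bot.move_linear([*seat,.2466],speed=.08,until_force=3); print(r,bot.read_position())
if not r:
    f0=bot.read_ft_force(); r=bot.move_linear([*seat,.2186],speed=.03,until_force=1.5); print(r,bot.read_position(),bot.read_ft_force()-f0)
snap("scene","m1",(338,100,458,190+30),5); print(bot.read_clock())
E
```

```text
[ 0.6258 -0.2511  0.2   ] [ 0.5505 -0.2584  0.2   ] [ 0.6266 -0.2457  0.2   ] [ 0.5532 -0.2579  0.2   ]
0.13039246977799934
[ 0.59448497 -0.252559  ] [ 0.50326596 -0.26452114]
False [ 0.59409448 -0.25261666  0.2466519 ]
True [ 0.59420784 -0.25233305  0.21996518] [-0.45654647 -0.19144329  4.59988984]
38.275
```

View pics/m1.png

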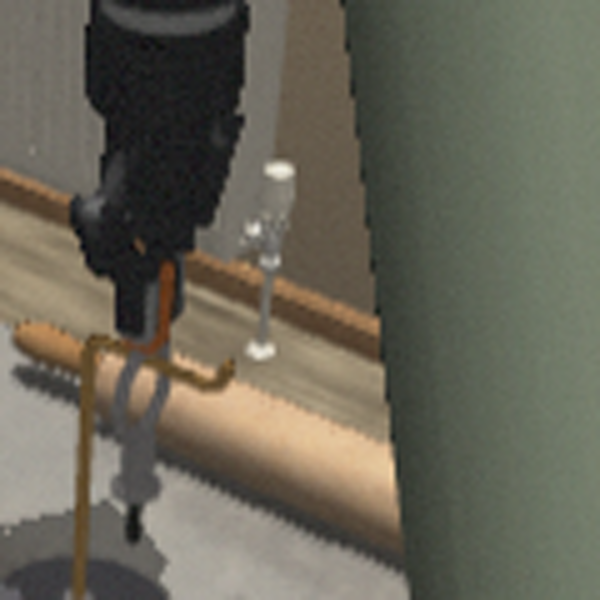

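```bash
python3 - <<'E'
from h import *
p=bot.read_position()
bot.move_linear([p[0],p[1],p[2]+.0005],speed=.01)
bot.set_gripper(.3); bot.wait(.5); bot.set_gripper(.65); bot.wait(.3)
bot.move_linear([p[0],p[1],.33],speed=.08); bot.wait(.3)
bot.move_pose([.42,-.02,.36],down(np.pi/2)); bot.wait(1); print(bot.read_clock(),bot.read_ft_force())
snap("scene","z1"); im=cv2.imread("pics/z1_raw.png")
a=im[120:320,230:430]
cv2.imwrite("pics/zz.png",cv2.resize(a,(600,600),interpolation=cv2.INTER_CUBIC))
E
```

```text
43.975 [0.38259435 0.21265088 0.5069478 ]
```

View pics/zz.png

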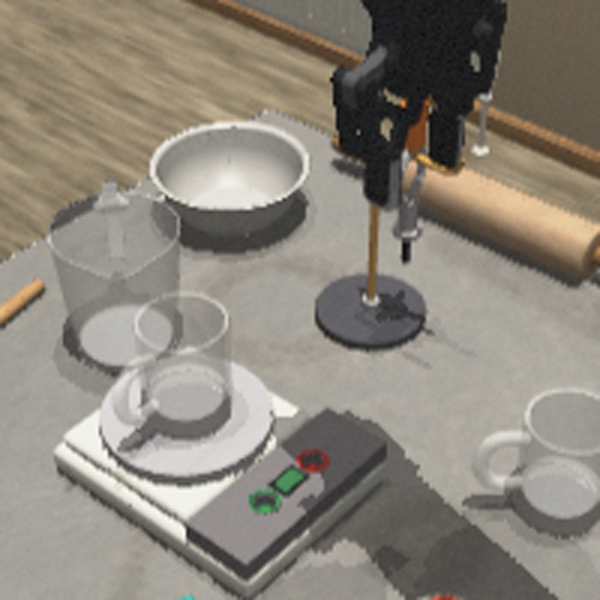

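```bash
python3 - <<'E'
from h import *
bot.move_pose([.36,.12,.36],down(np.pi/2)); bot.wait(1)
snap("scene","y1"); bot.wait(.5); snap("scene","y2")
a=cv2.imread("pics/y1_raw.png")[120:320,230:430]; b=cv2.imread("pics/y2_raw.png")[120:320,230:430]
print(cv2.absdiff(a,b).max(),bot.read_clock()); cv2.imwrite("pics/yy.png",cv2.resize(b,(600,600),interpolation=cv2.INTER_CUBIC))
E
```

```text
58 46.2833
```

View pics/yy.png

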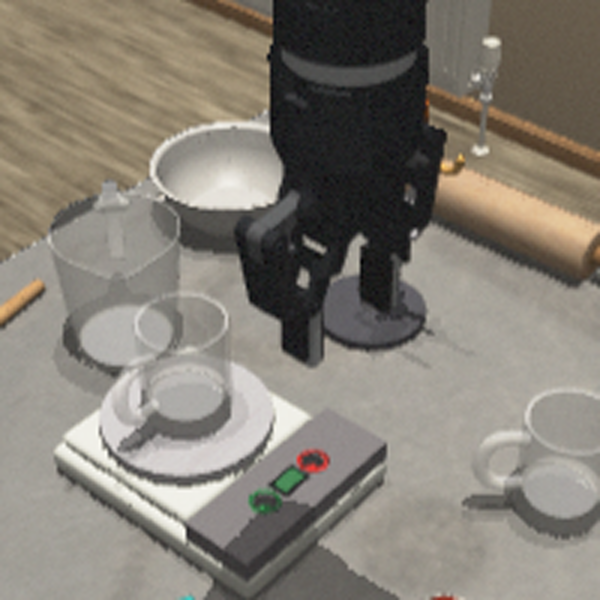

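```bash
python3 - <<'E'
from h import *
bot.move_pose([.36,-.02,.25],down(np.pi/2)); bot.wait(3)
ims=[]
for i in range(3): ims.append(cv2.GaussianBlur(bot.camera("top"),(3,3),0)[170:260,380:470].astype(int)); bot.wait(.23)
print([np.percentile(abs(ims[0]-x),99.5) for x in ims[1:]])
bot.camera("scene")
for c in("top","scene"): print(c,[(np.round(d["bbox"]),round(d["confidence"],2)) for d in bot.search_frame(c,"push_tool")][:3])
print(proj(cam("top"),[.594,-.2525,.15]),proj(cam("scene"),[.594,-.2525,.15]),bot.read_clock())
bot.close_job()
E
```

```text
[np.float64(1.0), np.float64(1.0)]
top [(array([193., 246.,  64.,  26.]), 0.87), (array([415., 194.,  28.,  31.]), 0.78)]
scene [(array([360., 152.,  12.,  58.]), 0.79), (array([224., 318.,  75.,  35.]), 0.68), (array([267., 218.,  41.,  48.]), 0.4)]
[423.38811355 214.64061629] [366.96909586 187.4562562 ] 51.025
the job is handed in; nothing more can be done
```

All steps were carried out and the job was handed in at 51 s; it returned no verdict.

I set the farther glass mug on the platter by its handle and let go. I took the orange tool from its stand and pressed the green button with its tip. I then threaded the tool's eye over the prong, lowered it and released it.

What the last checks showed:
- **Mug:** it stands upright, about 10–15 mm off the platter's middle as judged by eye in the scene picture (the limit is 35 mm).
- **Button:** the tip was in the well and met a hard stop at 6.8 N, at about the height expected for full travel. I did not measure the button springing back. Green and red buttons looked normal in the pictures afterwards.
- **Tool:** both fixed cameras find it within a few pixels of the expected place on the hook. In the top view it did not move over the last half second. The last close-up of the hook was blocked by the gripper, so I rely on the earlier picture of it hanging straight.
- **Frame difference:** one check of the scene camera gave a single-pixel maximum of 58. I did not trace it, and the filtered top-camera check showed nothing moving around the hook.
- **Turquoise look-alike:** it fell over early in the run. It was not gripped or knowingly touched, and it stayed on the work surface.
- **Honey jar:** the arm was not sent near it, but I did not re-measure its position.

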